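Dial the combination on the low wafer case

TASK

On the inspection bench, dial the combination 2 - 11 - 0 on the lock of the low, wide case: turn its dial right (clockwise) until the pointer is at 2, then left back past 0 to 11, then right to 0, stopping for about a second at each number, and let go with the pointer at 0. The marks around the dial are numbered like a clock face, with the long mark as 0. Leave the dial of the tall case alone.

Things in the scene. Friction and masses are not known exactly. Their poses are not given: they have to be found in the camera images.
- wide_dial (a joint): the combination dial on top of the low, wide case; upright axis. Value in rad: 0 with the pointer at the long mark (number 0), growing as it turns right (clockwise from above); stops at -2.1 and 2.1. Number 2 is at 1.047, number 11 at -0.524 (marks 30 degrees apart). It stays where it is left and needs about 0.06 N m to turn.
- wide_dial_grip (a point): centre of that dial's black grip bar (46 mm long, 14 thick, 32 high), on the dial axis, 16 mm below the bar's top. Below it: black disc 50 mm across, top 16 mm below this point; white ring's top 24 mm, case top 28 mm below. Axes turn with the dial: x along the bar to its pointer end (white line on the bar's top, nose on the disc's edge), y across the 14 mm, z up.
- wide_zero_mark (a point): outer end of the long black mark (number 0), 50 mm from the dial axis, on the flat white ring (104 mm across, 12 marks) on the low, wide bare-metal case: 160 x 200 mm, 60 mm high, fixed to the bench, dial at its centre. The case may stand turned by up to 30 degrees; the mark is on the side away from the robot. x points from the dial axis to the mark, z up.
- tall_dial_pointer (a point): the pointer end of the bar top of the dial on the other, tall square case (140 x 140 mm, 130 mm high, fixed), 23 mm from that dial's axis; a dial of the same make, which must not be turned.

How it is judged:
By the outcome, as a careful person would: the job done as asked, in the order asked, and still so for the second after the job is handed in, with the robot touching nothing.
It also fails if it takes over 48 s, if anything falls off the work surface, if the arm or the gripper's body presses on something with over 40 N, if the wrist force passes 120 N, or if a joint passes its speed limit or range.

ROBOT

A 6-joint arm with a two-finger parallel gripper is mounted at the origin on the work surface. World frame = base frame: x ahead of the robot, y to its left, z up, the work surface at z = 0. Lengths are in mm, angles in degrees, forces in N, time in s.
With the tool pointing down it reaches from about 325 to 925 mm from the base axis. Payload 3.1 kg.
Tool frame: the origin (TCP) lies at the very end of the fingers, on their centre line; the grasp point (between the pads) lies grasp_offset behind it (grasp_offset is the distance from the TCP to the grasp point, in mm); z points along the fingers, y is the line along which they close (so a half turn about z gives the same grasp; the last joint's range is limited). The gripper opens to 85 mm and grips with 20 to 120 N. Pads are 22 mm wide; open, the fingers measure 114 mm over their backs; the gripper's body (76 mm by 85 mm) begins 54 mm behind the grasp point. The pads swing forward as they close: fully open they stand 13 mm farther back than shut.
Start: joints at [65.248, 12.427, 92.441, -0, 75.132, -6.429], TCP at [196.467, 593.33, 231.3] pointing down, gripper open.
Joint ranges: [-157.48, 157.48], [-44.54, 120.13], [17.64, 146.25], [-64.5, 244.5], [7.68, 150.69], [-147.95, 147.95]. Speed limits (degrees/s): [159.86, 159.86, 180, 180, 180, 180].

INTERFACE

Orientations are given as [roll, pitch, yaw] about the fixed x, y, z axes, in that order (R = Rz(yaw) Ry(pitch) Rx(roll)).
In Python, from station import * gives the robot as it stands. Calls block until the motion is done:
- goto(position, orientation): joint-space move of the TCP to a pose.
- move_l(position, attitude=None, speed=150): straight line of the TCP; attitude=None keeps the orientation; speed is the mean speed in mm/s.
- move_j(angles): joint-space move.
- grip(opening, squeeze=None): finger opening in mm; squeeze is the grip in N (None keeps the last); returns when the fingers have stopped.
- wait(seconds).
- solve_ik(position, orientation): joint angles nearest the present ones, or None.
- get_obs(): the state.
- get_image(name): name is "scene" or "top"; returns the picture (384x512x3 uint8, red, green, blue); there is no depth.
- get_calibration(name): a dict with "fx", "fy", "cx", "cy" (pixels), "R" (3x3) and "t" (3): a world point X has camera coordinates R X + t. Camera axes: x right, y down, z forward; pixel columns grow to the right and rows downward; lengths in mm; the calibration is good to about 2 mm. A picture is of the moment at which its call begins. get_calibration takes no time and is no camera call.
A pose or a line that the arm cannot do raises Unreachable and nothing moves.
- sign_off(): hands the job in; it is judged then, once.
Trained networks look in the newest picture that a camera, given by its name, has taken for a name from the list of things; names that differ only in an ending like _2 or _b are one class to them, and where a whole thing is asked for, a point or a joint stands for the part that bears it (a point fixed in the world has none). Each returns a list of dicts, best first, with "score" (0 to 1); they miss things now and then, are a little off and sometimes report something else, mostly with a low value. They report only what shows in the picture. A call takes as long as a camera call.
- spot_in(name, camera): "extent" ([centre column, centre row, width, height] in pixels, round what is visible of it).
- regions_of(name, camera): "region" (384x512 bool, what is visible of it) and "extent" ([centre column, centre row, width, height] in pixels, round what is visible of it).
The state is a dict: "t": time; "joint_pos": joint angles; "qvel": joint speeds; "effort": joint torques, N m; "tcp_pos": TCP position; "ee_rot": TCP orientation; "wrist_force": force on the tool from outside, world axes, zero at the start; "moment": the same for the moment, N m; "grip_width": finger opening in mm; "grip_force": force on a finger pad.
Only numpy, scipy, OpenCV 4.12 (cv2) and the standard library are available. Lean on these libraries where they do the work, as an engineer would, in place of code of your own. Each camera call takes 0.05 s, during which the arm holds its last target. There are 200 camera calls.

## Working session

There is one attempt and no reset: what is moved stays moved. The work goes in short steps, each a Python script; the robot and the scene stay as the last script left them, time stands still between calls to the robot, and variables do not carry over. Pictures are saved under pics/ and viewed, at most 10 in all, crops included, and the job is handed in when it is done.

```bash
mkdir -p pics; python3 - <<'E'
from station import *
import cv2,numpy as np
o=get_obs(); print(o)
for n in("scene","top"):
    im=get_image(n); cv2.imwrite(f"pics/{n}0.png",im[:,:,::-1])
    c=get_calibration(n); print(n,c)
    for k in("wide_dial","wide_dial_grip","wide_zero_mark","tall_dial_pointer"):
        try: print(k,[(round(d["score"],2),np.round(d["extent"],1)) for d in spot_in(k,n)])
        except Exception as e: print(k,e)
E
```

```text
{'t': 0.0, 'joint_pos': array([ 6.52465382e+01,  1.24750202e+01,  9.25276599e+01, -3.17848945e-03,
        7.51304758e+01, -6.42836183e+00]), 'qvel': array([ 0.05799722, -0.0646819 ,  0.04991666, -0.13887804,  0.12477196,
        0.00016913]), 'effort': array([-1.12645794e-03, -3.96866584e+01, -3.03844678e+01, -3.58449033e-04,
        9.90332948e-03, -4.85743541e-06]), 'tcp_pos': array([196.16121723, 592.57828044, 229.99452197]), 'ee_rot': array([-1.79867338e+02, -1.18573907e-02,  1.61675706e+02]), 'wrist_force': array([ 0.16971931, -0.06729769,  0.21902958]), 'moment': array([ 8.04040167e-06, -1.65917621e-02, -8.98060693e-03]), 'grip_force': 0.0, 'grip_width': 85.575265175247}
scene {'fx': 433.9812784686874, 'fy': 433.9812784686874, 'cx': 258.1344476983197, 'cy': 194.33753155031488, 'R': array([[-0.84522894,  0.53412985,  0.01712706],
       [ 0.43904478,  0.71232063, -0.54757556],
       [-0.30467642, -0.45530717, -0.83658094]]), 't': array([ 493.99416187, -143.18129673, 1146.6493544 ])}
wide_dial [(0.73, array([233. , 126.4,  23.6,  22.8]))]
wide_dial_grip [(0.89, array([233.9, 124.2,  18.1,  20.4]))]
wide_zero_mark [(0.16, array([233.8, 126.2,  24.7,  23.4]))]
tall_dial_pointer [(0.71, array([354.8, 319.6,  36.5,  26.5]))]
top {'fx': 474.63565129107855, 'fy': 474.63565129107855, 'cx': 252.7114069078576, 'cy': 194.88776602380196, 'R': array([[ 0.02860802, -0.99957628,  0.00536994],
       [-0.99588677, -0.02896365, -0.08585253],
       [ 0.08597168, -0.00289178, -0.99629338]]), 't': array([ -10.78907549,  584.61735173, 1214.5210018 ])}
wide_dial [(0.64, array([363.7, 233.8,  24.6,  23.4]))]
wide_dial_grip [(0.85, array([366.4, 233.7,  25.1,  22.3]))]
wide_zero_mark [(0.96, array([365.1, 233. ,  89.7,  76.3]))]
tall_dial_pointer [(0.67, array([146.2, 199.3,  22.4,  20.8]))]
```

```bash
python3 - <<'E'
import cv2,numpy as np
t=cv2.imread("pics/top0.png"); s=cv2.imread("pics/scene0.png")
a=cv2.resize(t[183:283,315:415],(400,400),interpolation=cv2.INTER_CUBIC)
b=cv2.resize(s[76:176,183:283],(400,400),interpolation=cv2.INTER_CUBIC)
cv2.imwrite("pics/c1.png",np.hstack([a,b]))
cv2.imwrite("pics/c2.png",np.hstack([cv2.resize(t,(400,300)),cv2.resize(s,(400,300))]))
E
```

```text
(no output)
```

View pics/c1.png

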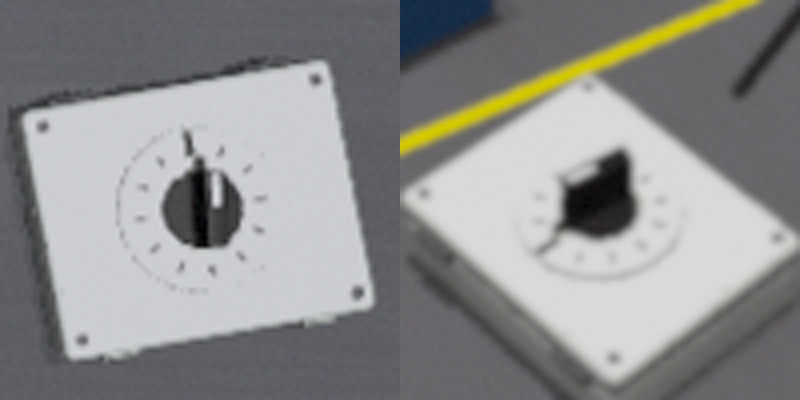

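View pics/c2.png

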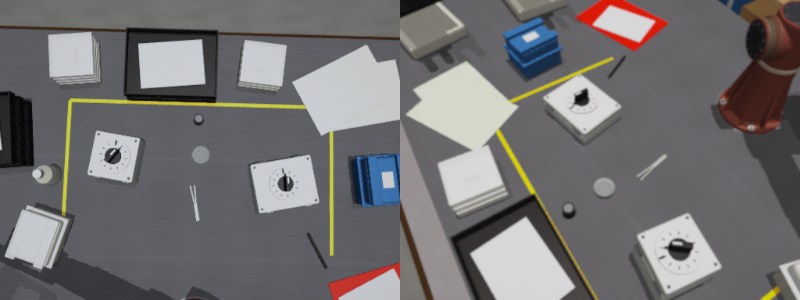

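The wide case is at the right in the top view (dial about col 366, row 235). Its zero mark is at crop (187,133) and the white pointer line is at about (216,170–205), so the pointer sits slightly right of 0.

```bash
cat >h.py <<'E'
from station import *
import numpy as np,cv2
def ray(n,uv,z):
    c=get_calibration(n);R=np.array(c["R"]);t=np.array(c["t"])
    o=-R.T@t; d=R.T@np.array([(uv[0]-c["cx"])/c["fx"],(uv[1]-c["cy"])/c["fy"],1])
    return o+d*(z-o[2])/d[2]
def crop(x,y,x0,y0,k=4): return ((x+.5)/k-.5+x0,(y+.5)/k-.5+y0)
E
python3 - <<'E'
from h import *
T=lambda x,y,z: ray("top",crop(x,y,315,183),z)[:2]
S=lambda x,y,z: ray("scene",crop(x,y,183,76),z)[:2]
c=[T(*p,60) for p in((22,117),(325,62),(372,303),(68,360))]
print(np.round(c),[np.linalg.norm(c[i]-c[i-1]).round() for i in range(4)])
ctr=np.mean(c,0);print("ctr",ctr)
e=(c[0]+c[1]-c[2]-c[3]);print("case yaw",np.degrees(np.arctan2(e[1],e[0])))
e=(c[0]+c[3]-c[1]-c[2]);print("case yaw-90",np.degrees(np.arctan2(e[1],e[0]))-90)
m=T(187,131,64)-ctr;print("mark",m,np.hypot(*m),np.degrees(np.arctan2(m[1],m[0])))
print("disc",T(202,209,72))
f=[S(*p,60) for p in((590,72),(800,238),(612,390),(400,200))]
print("scene",[np.linalg.norm(f[i]-f[i-1]).round() for i in range(4)],np.mean(f,0))
print("line top",T(216,170,104)-ctr,T(216,206,104)-ctr,"scene",S(567,180,104)-ctr,S(599,162,104)-ctr,"bar end far",S(630,150,104)-ctr)
g=np.r_[ctr,88]
for yaw in (0,90,180,-90): print(yaw,solve_ik(g+[0,0,60],[180,0,yaw]))
print({k:v for k,v in globals().items() if 'grasp' in k})
E
```

```text
[[ 543. -166.]
 [ 584. -358.]
 [ 433. -388.]
 [ 392. -197.]] [np.float64(155.0), np.float64(196.0), np.float64(154.0), np.float64(195.0)]
ctr [ 488.10457217 -277.0118385 ]
case yaw 11.453080825687177
case yaw-90 12.005739124528077
mark [49.33206192  7.61504929] 49.91634310135679 8.775093206308792
disc [ 488.59412859 -277.34080928]
scene [np.float64(173.0), np.float64(185.0), np.float64(174.0), np.float64(187.0)] [ 275.22382305 -145.0878    ]
line top [24.11311677 -0.93471292] [ 2.26813598 -1.101193  ] scene [-185.43015257  124.13003491] [-210.77782712  122.51771553] bar end far [-232.92993556  124.48790977]
0 [-3.67409267e+01  9.68848508e+00  1.05141525e+02 -2.54444375e-14
  6.51699895e+01  5.32590733e+01]
90 [-36.74092668   9.68848508 105.14152541   0.          65.16998951
 -36.74092668]
180 [ -36.74092668    9.68848508  105.14152541    0.           65.16998951
 -126.74092668]
-90 [-3.67409267e+01  9.68848508e+00  1.05141525e+02 -2.54444375e-14
  6.51699895e+01  1.43259073e+02]
{'grasp_offset': 18.700000000000003}
```

```bash
cat >>h.py <<'E'
def rect(im,n,c,z,half=60,k=5):
    ctl=[(c[0]+a*half,c[1]+b*half,z) for a,b in((1,1),(1,-1),(-1,-1),(-1,1))]
    cal=get_calibration(n)
    P=np.array(ctl)@np.array(cal["R"]).T+np.array(cal["t"])
    src=np.c_[P[:,0]/P[:,2]*cal["fx"]+cal["cx"],P[:,1]/P[:,2]*cal["fy"]+cal["cy"]].astype(np.float32)
    s=2*half*k
    H=cv2.getPerspectiveTransform(src,np.float32([[0,0],[s,0],[s,s],[0,s]]))
    return cv2.warpPerspective(im,H,(s,s),flags=cv2.INTER_CUBIC)  # up=+x, right=-y
E
python3 - <<'E'
from h import *
out=[]
for n,c0 in(("top",(488.1,-277)),("scene",None)):
    im=cv2.imread(f"pics/{n}0.png")
    if n=="scene":
        f=[ray("scene",crop(x,y,183,76),60)[:2] for x,y in((190,72),(400,238),(212,390),(0,200))]
        print([np.linalg.norm(f[i]-f[i-1]).round() for i in range(4)],np.mean(f,0))
    c=(488.1,-277)
    r=rect(im,n,c,64); g=cv2.cvtColor(r,cv2.COLOR_BGR2GRAY).astype(np.float32)
    # fit centre+phase of the 12 marks (r 38..44) and zero mark
    best=None
    ph=np.arange(0,30,.5)
    def samp(cx,cy,ang,rad):
        a=np.radians(ang)[:,None]; 
        X=cx+np.cos(a)*rad; Y=cy+np.sin(a)*rad   # world offsets
        return cv2.remap(g,((60-Y)*5).astype(np.float32),((60-X)*5).astype(np.float32),cv2.INTER_LINEAR)
    rad=np.arange(36,47)[None,:]
    for cx in np.arange(-6,6.1,.5):
        for cy in np.arange(-6,6.1,.5):
            A=samp(cx,cy,np.arange(0,360,.5),rad); A=cv2.GaussianBlur(A,(1,5),0)
            A=np.clip(A,110,None).mean(1).reshape(12,60)
            A=np.clip(A,150,None).mean(0)
            i=A.argmin(); v=np.median(A)-A[i]
            if best is None or v>best[0]: best=(v,cx,cy,ph[i])
    print(n,best)
    z=samp(best[1],best[2],np.arange(-25,35,1.),np.arange(38,50)[None,:]).mean(1)
    print("zero ang",-25+z.argmin(),np.round(z).astype(int))
    out.append(cv2.resize(r,(400,400)))
cv2.imwrite("pics/r.png",np.hstack(out))
E
```

```text
top (np.float32(32.767624), np.float64(1.0), np.float64(-1.5), np.float64(11.5))
zero ang 11 [205 204 202 197 190 184 181 183 189 196 202 205 205 205 205 205 205 205
 205 205 205 205 205 205 205 205 206 206 205 204 204 198 179 151 121  96
  86  91 108 132 156 177 192 202 207 208 207 205 205 205 205 205 205 204
 204 204 204 204 205 205]
[np.float64(161.0), np.float64(195.0), np.float64(162.0), np.float64(198.0)] [ 487.10979034 -274.49884358]
scene (np.float32(12.034912), np.float64(-3.0), np.float64(-1.0), np.float64(11.0))
zero ang 11 [213 212 210 209 208 207 207 207 207 208 209 211 212 213 214 215 215 215
 215 215 215 215 215 215 214 213 211 208 205 199 192 184 174 164 155 148
 145 147 154 164 174 185 193 200 206 209 212 214 215 215 215 216 216 216
 216 216 215 215 214 214]
```

View pics/r.png

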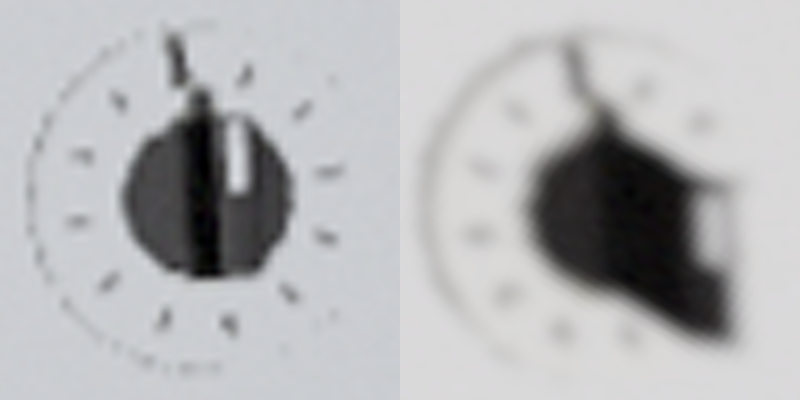

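The top view puts the dial axis at about (488.5, -278) and the zero mark at yaw 11.3°. The bar is at yaw about 0°, so the dial reads about +12°. I'll approach and grip.

```bash
python3 - <<'E'
from h import *
o=get_obs();print(o["t"])
move_l([196,593,300])
goto([488.5,-278,300],[180,0,-0.5])
goto([488.5,-278,170],[180,0,-0.5])
move_l([488.5,-278,79],speed=80)
o=get_obs();print(o["t"],o["tcp_pos"],o["ee_rot"],o["wrist_force"])
cv2.imwrite("pics/a.png",get_image("scene")[76:196,173:323,::-1])
grip(14,40)
wait(.3);o=get_obs();print(o["t"],o["tcp_pos"],o["ee_rot"],o["wrist_force"],o["moment"],o["grip_width"],o["grip_force"])
im=np.hstack([cv2.resize(np.ascontiguousarray(get_image(n)[a:a+120,b:b+120,::-1]),(400,400),interpolation=cv2.INTER_CUBIC) for n,a,b in(("scene",66,173),("top",173,305))])
cv2.imwrite("pics/b.png",im)
E
```

```text
0.5
6.2 [ 489.05908439 -278.41920868   79.74580898] [ 1.79946896e+02 -6.88853383e-02 -4.95537101e-01] [-0.18741715 -0.60491892  0.6609313 ]
7.225 [ 488.54876631 -278.49710602   79.14116823] [ 1.79944417e+02 -1.01488202e-02 -4.90467828e-01] [-1.00074089 -2.10780318 -0.1357989 ] [-0.47673743  0.16098322  0.05919974] 14.119484930963898 5.623165592551231
```

View pics/b.png

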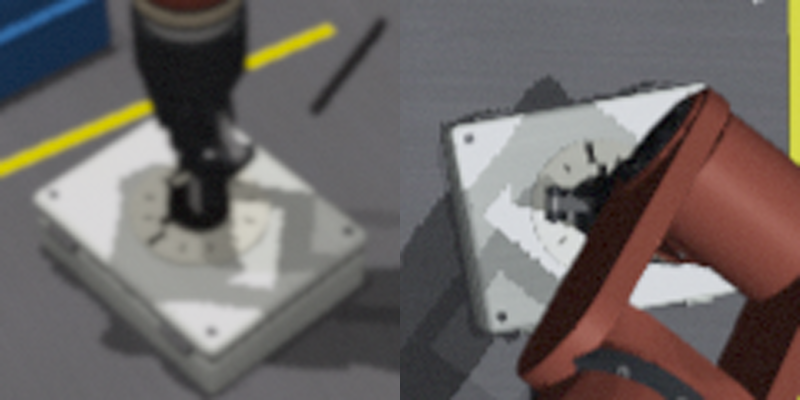

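The picture shows the fingers around the bar at width 14.1 mm with very little side force. I'll firm up the grip and dial the sequence.

```bash
python3 - <<'E'
from h import *
grip(8,40); wait(.2)
def rep(k): o=get_obs();print(k,o["t"],o["tcp_pos"].round(2),o["ee_rot"].round(2),o["wrist_force"].round(2),o["moment"].round(3),round(o["grip_width"],2),round(o["grip_force"],1))
rep("grip")
p=[488.5,-278,79]; Z=11.3; y0=-0.5
def turn(a,b):
    for y in np.linspace(a,b,3)[1:]: goto(p,[180,0,y])
    wait(1.3); rep(round(Z-b,1))
turn(y0,Z-60)
E
```

```text
grip 7.7417 [ 488.51 -278.48   79.23] [ 1.7995e+02 -1.0000e-02 -5.0000e-01] [-1.61 -5.2   2.35] [-0.79   0.362 -0.028] 13.22 40.4
60.0 10.0083 [ 488.45 -278.59   79.22] [ 1.7996e+02 -4.0000e-02 -4.8700e+01] [-2.55 -5.61  0.74] [-0.846  0.376 -0.056] 13.36 40.4
```

```bash
python3 - <<'E'
from h import *
def rep(k): o=get_obs();print(k,o["t"],o["tcp_pos"].round(2),o["ee_rot"].round(2),o["wrist_force"].round(2),o["moment"].round(3),round(o["grip_width"],2),round(o["grip_force"],1))
p=[488.5,-278,79]; Z=11.3
def turn(a,b):
    for y in np.linspace(a,b,3)[1:]: goto(p,[180,0,y])
    wait(1.3); rep(round(Z-b,1))
turn(Z-60,Z+30)
turn(Z+30,Z)
grip(45); rep("open"); grip(85)
move_l([488.5,-278,180],speed=100)
goto([440,100,300],[180,0,0])
rep("clear")
for n in("top","scene"): cv2.imwrite(f"pics/{n}9.png",get_image(n)[:,:,::-1])
t=cv2.imread("pics/top9.png");s=cv2.imread("pics/scene9.png")
cv2.imwrite("pics/e.png",np.hstack([cv2.resize(rect(t,"top",(489,-278.5),64),(400,400)),cv2.resize(s[76:176,183:283],(400,400),interpolation=cv2.INTER_CUBIC)]))
E
```

```text
-30.0 12.8583 [ 488.52 -278.39   79.27] [1.7996e+02 3.0000e-02 4.1270e+01] [-1.73 -4.27  1.87] [-0.783  0.331  0.046] 13.53 40.5
0.0 14.875 [ 488.56 -278.45   79.27] [179.95   0.    11.24] [-1.22 -4.07  1.48] [-0.835  0.301 -0.022] 13.15 40.5
open 15.2833 [ 488.45 -277.23   78.66] [-1.7993e+02  1.0000e-02  1.1300e+01] [-0.48  0.07  0.36] [-0.005  0.003  0.008] 45.09 0.0
clear 18.4 [440.13  99.39 299.49] [ 1.7997e+02  4.0000e-02 -4.0000e-02] [ 0.23 -0.3  -0.99] [ 0.026 -0.017 -0.023] 85.06 0.0
```

View pics/e.png

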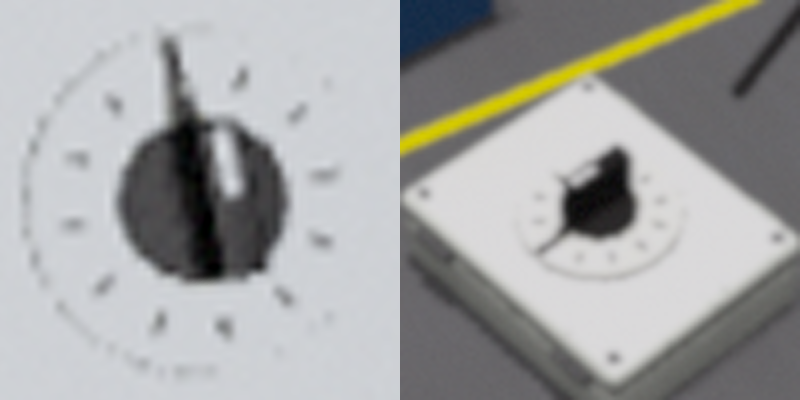

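The nose of the pointer, at about (190,115), now lines up with the long mark running from (165,38) to (183,110). The arm is clear.

```bash
python3 -c "
from station import *
print(sign_off())"
```

```text
the job is handed in; nothing more can be done
None
```

I dialled 2 - 11 - 0 on the low, wide case's lock, stopping over a second at each number. The camera shows the pointer on the long mark; the gripper is clear, the tall case's dial was left alone, and the job is handed in at about 18.5 s.

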